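# Hold the finished plate's spring clamp open at the mark

### The arm

A 7-joint arm with a two-finger parallel gripper is mounted at the origin on the work surface. World frame = base frame: x ahead of the robot, y to its left, z up, the work surface at z = 0. Lengths are in m, angles in degrees, forces in N, time in s.
With the tool pointing down it reaches from about 0.35 to 0.775 m from the base axis. Payload 3.1 kg.
Tool frame: the origin (TCP) lies on the centre line of the jaws, within the pads' length; the fingertips stand 17 mm ahead of it and the grasp point (between the pads) lies 2 mm behind it (robot.tip_reach is the distance from the TCP to the fingertips, in m); z points along the fingers, y is the direction in which the jaws open and shut (so a half turn about z gives the same grasp; the last joint's range is limited). The gripper opens to 85 mm and grips with 20 to 120 N. Pads are 22 mm wide; open, the fingers measure 114 mm over their backs; the gripper's body (76 mm by 85 mm) begins 54 mm behind the grasp point. The pads swing forward as they close: fully open they stand 13 mm farther back than shut.
Start: joints at [69.345, 17.813, 0.802, 86.603, -0.252, 75.585, -1.558], TCP at [0.172, -0.522, 0.248] pointing down, gripper open.
Joint ranges: [-154.91, 154.91], [-16.99, 109.72], [-72.82, 74.43], [7.12, 147.25], [-82.49, 262.49], [11.32, 116.49], [-174.64, 174.64]. Speed limits (degrees/s): [159.86, 159.86, 180, 180, 180, 180, 180].

### API

Orientations are given as [roll, pitch, yaw] about the fixed x, y, z axes, in that order (R = Rz(yaw) Ry(pitch) Rx(roll)).
In Python, from station import robot, fingers, vision, workorder, recognise gives the robot as it stands. Calls block until the motion is done:
- robot.move_to(position, orientation): joint-space move of the TCP to a pose.
- robot.line_to(position, orientation=None, velocity=0.15, f_stop=None): straight line of the TCP; orientation=None keeps the orientation; velocity is the mean speed in m/s. With f_stop (N) it stops when the force on the tool has changed by that much, and returns True; else False.
- robot.move_j(angles): joint-space move.
- fingers.gripper_to(opening, force=None): opening from 0.0 (shut) to 1.0 (fully open); force is the grip in N (None keeps the last); returns when the fingers have stopped.
- robot.pause(seconds).
- robot.inverse_kinematics(position, orientation): joint angles nearest the present ones, or None.
- vision.grab_frame(name): name is "side" or "top"; returns the picture (384x512x3 uint8, red, green, blue); there is no depth.
- vision.calibration(name): a dict with "mtx" (3x3 intrinsics, pixels), "extrinsics" (4x4, takes a point from world to camera coordinates). Camera axes: x right, y up, looking along -z (the intrinsics and any distortion apply to the point x, -y, -z); pixel columns grow to the right and rows downward; lengths in m; the calibration is good to about 2 mm. A picture is of the moment at which its call begins. calibration takes no time and is no camera call.
A pose or a line that the arm cannot do raises robot.PlanningError and nothing moves.
- workorder.close_job(): hands the job in, once; it reports no verdict.
Trained networks look in the newest picture that a camera, given by its name, has taken for a name from the list of things; names that differ only in an ending like _2 or _b are one class to them, and where a whole thing is asked for, a point or a joint stands for the part that bears it (a point fixed in the world has none). Each returns a list of dicts, best first, with "p" (0 to 1); they miss things now and then, are a little off and sometimes report something else, mostly with a low value. They report only what shows in the picture. A call takes as long as a camera call. They do not tell look-alikes from the thing itself.
- recognise(label, camera): "rect" ([centre column, centre row, width, height] in pixels, round what is visible of it).
Readings, each from a call of its own:
- robot.current_time_s(): time.
- robot.current_joint_positions(): joint angles.
- robot.current_dq(): joint speeds.
- robot.current_joint_torque(): joint torques, N m.
- robot.current_tool_pos(): TCP position.
- robot.current_eef_rot(): TCP orientation.
- robot.current_contact_force(): force on the tool from outside, world axes, zero at the start.
- robot.current_torque(): the same for the moment, N m.
- robot.current_finger_gap(): opening from 0.0 (shut) to 1.0 (fully open).
Only numpy, scipy, OpenCV 4.12 (cv2) and the standard library are available. Lean on these libraries where they do the work, as an engineer would, in place of code of your own. Each camera call takes 0.05 s, during which the arm holds its last target.

### The job

Two spring clamps on the jig each hold a wall plate: one plate is finished (both black modules fitted), the other still has an empty window. Take the upright handle of the clamp with the finished plate, pull it back until its pointer is in line with the index mark on the centre rail, and finish while still holding it there with the gripper against the spring, so that I can lift the plate out. Leave the other clamp shut, both plates lying where they are, and the things around the jig undisturbed.

Things in the scene. Friction and masses are not known exactly. Their poses are not given: they have to be found in the camera images.
- handle_left: Upright black post, the left clamp's pull handle (jig's +y side): 18 mm diameter, 24 mm cap. Origin on its axis at grip height, 66 mm above the table; bare post 35 mm below to 25 mm above that, cap top 35 mm above. Jig's axes. Shut at jig x = -30 mm; slides only along jig x, to -x when pulled, end stop after 90 mm. Spring pulls it shut: 6 N shut, 11 N 65 mm out; it snaps back if let go.
- pointer_left (a point): Tip of the left clamp's pointer, a thin steel arm that reaches from the handle's foot (in the jig's -y) to 11 mm from the rail's centre line, 28 mm above the table. It moves with the handle and has the same jig x as the handle's axis.
- handle_right: Upright black post, the right clamp's pull handle (jig's -y side): 18 mm diameter, 24 mm cap. Origin on its axis at grip height, 66 mm above the table; bare post 35 mm below to 25 mm above that, cap top 35 mm above. Jig's axes. Shut at jig x = -30 mm; slides only along jig x, to -x when pulled, end stop after 90 mm. Spring pulls it shut: 6 N shut, 11 N 65 mm out; it snaps back if let go.
- pointer_right (a point): Tip of the right clamp's pointer, a thin steel arm that reaches from the handle's foot (in the jig's +y) to 11 mm from the rail's centre line, 28 mm above the table. It moves with the handle and has the same jig x as the handle's axis.
- jig: Grey base plate, 360 (x) by 280 (y) by 12 mm, fixed on the table. Origin under its centre, on the table. x points from the handles to the plates, y to the left of x; left lane at y = +70 mm, right lane at y = -70 mm. Centres of the clamped plates at x = +115 mm. Apart from handles and plates all of it is lower than 36 mm above the table.
- mark_line (a point): Index mark: thin white upright ridge (4 mm thick, along the jig's y, top 34 mm above the table) across the middle of a black rider (28 by 18 mm) on the centre rail between the lanes; it serves both clamps. Point at the ridge's middle; jig's axes. It does not move, but its place varies between starts: 32 to 65 mm towards -x from the shut pointers.
- finished_center (a point): Centre of the white frame of the finished wall plate: 86 by 86 mm, 10 mm thick, lying back side up, with two black modules (56 by 29 mm, tops 42 mm above the table) side by side in its two windows. Held in either the left or the right clamp.
- unfinished_center (a point): Centre of the frame of the unfinished wall plate: the same frame with only one black module, its other window empty. Held in the other clamp.
- screwdriver: Bystander: screwdriver 190 mm long, lying on the table beside the jig. Origin under it, within its length.
- spare_module: Bystander: loose black module, 56 by 29 by 30 mm, on the table beside the jig. Origin under its centre.
- rocker: Bystander: white rocker cap, 50 by 24 by 8 mm, on the table beside the jig. Origin under its centre.
Mind the look-alikes: they are no part of the job. Leave any red or yellow look-alike of the part that bears finished_center alone.

How it is judged (in metres and radians):
At the end, for the whole second after the job is handed in: The pointer of the clamp that holds the finished plate is within 6 mm of the mark along the rail and at rest (under 10 mm/s), its handle held by the gripper's fingers (over 3 N); the other slide is shut (under 6 mm); both plates are within 12 mm and the bystanders within 30 mm of where they started (((y of finished_center in the frame of jig above 0.03 m and x of pointer_left in the frame of mark_line between -0.006 and 0.006 m and linear speed of handle_left below 0.01 m/s and contact force between handle_left and the fingers above 3 N and x of pointer_right in the frame of jig above -0.036 m) or (y of finished_center in the frame of jig below -0.03 m and x of pointer_right in the frame of mark_line between -0.006 and 0.006 m and linear speed of handle_right below 0.01 m/s and contact force between handle_right and the fingers above 3 N and x of pointer_left in the frame of jig above -0.036 m)) and distance of each of finished_center, unfinished_center from where it was at the start of the episode below 0.012 m and distance of each of screwdriver, spare_module, rocker from where it was at the start of the episode below 0.03 m); the arm keeps its last pose, push and grip.
It fails at once if the clamp of the unfinished plate is opened (more than 8 mm) ((y of finished_center in the frame of jig above 0 m and x of pointer_right in the frame of jig below -0.038 m) or (y of finished_center in the frame of jig below 0 m and x of pointer_left in the frame of jig below -0.038 m)).
It fails at once if a wall plate is moved more than 20 mm (distance of any of finished_center, unfinished_center from where it was at the start of the episode above 0.02 m).
It fails at once if a bystander is moved more than 30 mm (distance of any of screwdriver, spare_module, rocker from where it was at the start of the episode above 0.03 m).
It also fails if it takes over 32 s, if anything falls off the work surface, if the arm or the gripper's body presses on something with over 40 N, if the wrist force passes 120 N, or if a joint passes its speed limit or range.

## Working session

There is one attempt and no reset: what is moved stays moved. The work goes in short steps, each a Python script; the robot and the scene stay as the last script left them, time stands still between calls to the robot, and variables do not carry over. Pictures are saved under pics/ and viewed, and the job is handed in when it is done.

```bash
mkdir -p pics; ls; cat > h.py <<'E'
import numpy as np, cv2
from station import robot, fingers, vision, workorder, recognise
def save(n,im): cv2.imwrite('pics/'+n,cv2.cvtColor(im,cv2.COLOR_RGB2BGR))
def ray(cam,u,v):
    c=vision.calibration(cam);K=np.array(c['mtx']);E=np.array(c['extrinsics'])
    d=np.linalg.inv(K)@[u,v,1]; d=np.array([d[0],-d[1],-d[2]])
    R=E[:3,:3]; return -R.T@E[:3,3], R.T@d
def at_z(cam,u,v,z):
    o,d=ray(cam,u,v); return o+d*(z-o[2])/d[2]
def proj(cam,p):
    c=vision.calibration(cam);K=np.array(c['mtx']);E=np.array(c['extrinsics'])
    q=E[:3,:3]@np.array(p)+E[:3,3]; q=K@[q[0],-q[1],-q[2]]; return q[:2]/q[2]
E
python3 - <<'E'
from h import *
for c in('top','side'):
    save(c+'1.png',cv2.resize(vision.grab_frame(c),(800,600),interpolation=cv2.INTER_CUBIC))
    cal=vision.calibration(c); print({k:np.round(v,3).tolist() for k,v in cal.items() if k!='x'})
    for l in ['handle_left','handle_right','finished_center','unfinished_center','mark_line','jig','pointer_left']:
        print(c,l,[(np.round(r['rect']).tolist(),round(r['p'],2)) for r in recognise(l,c)])
print(robot.current_time_s())
E
```

```text
pics
{'mtx': [[462.796, 0.0, 254.082], [0.0, 462.796, 191.4], [0.0, 0.0, 1.0]], 'extrinsics': [[0.007, -1.0, -0.0, 0.104], [0.998, 0.007, 0.068, -0.523], [-0.068, -0.001, 0.998, -1.152], [0.0, 0.0, 0.0, 1.0]]}
top handle_left [([226.0, 161.0, 46.0, 50.0], 0.8)]
top handle_right [([277.0, 148.0, 35.0, 55.0], 0.88)]
top finished_center [([188.0, 297.0, 44.0, 41.0], 0.92), ([215.0, 123.0, 41.0, 38.0], 0.83), ([387.0, 148.0, 45.0, 39.0], 0.76), ([331.0, 135.0, 14.0, 25.0], 0.74), ([113.0, 164.0, 37.0, 35.0], 0.72)]
top unfinished_center [([267.0, 113.0, 37.0, 36.0], 0.76)]
top mark_line []
top jig [([332.0, 135.0, 18.0, 25.0], 0.66), ([257.0, 163.0, 142.0, 161.0], 0.64)]
top pointer_left [([227.0, 163.0, 45.0, 54.0], 0.78)]
{'mtx': [[398.183, 0.0, 254.709], [0.0, 398.183, 204.611], [0.0, 0.0, 1.0]], 'extrinsics': [[0.991, -0.132, -0.005, -0.475], [0.076, 0.535, 0.841, -0.139], [-0.109, -0.834, 0.541, -0.916], [0.0, 0.0, 0.0, 1.0]]}
side handle_left [([289.0, 192.0, 50.0, 35.0], 0.6)]
side handle_right [([314.0, 216.0, 55.0, 44.0], 0.94), ([284.0, 283.0, 24.0, 10.0], 0.26)]
side finished_center [([349.0, 313.0, 58.0, 48.0], 0.95), ([272.0, 157.0, 32.0, 19.0], 0.87), ([321.0, 190.0, 37.0, 25.0], 0.82), ([169.0, 193.0, 29.0, 24.0], 0.79)]
side unfinished_center [([350.0, 215.0, 37.0, 29.0], 0.8)]
side mark_line [([343.0, 257.0, 28.0, 21.0], 0.71), ([322.0, 190.0, 37.0, 26.0], 0.23)]
side jig [([299.0, 221.0, 172.0, 93.0], 0.83)]
side pointer_left [([290.0, 192.0, 50.0, 35.0], 0.75)]
0.8
```

View pics/top1.png

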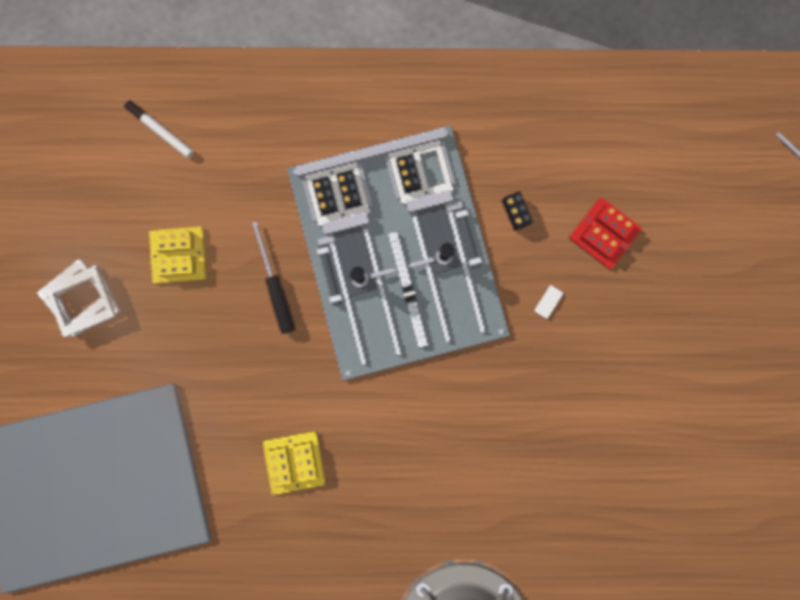

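View pics/side1.png

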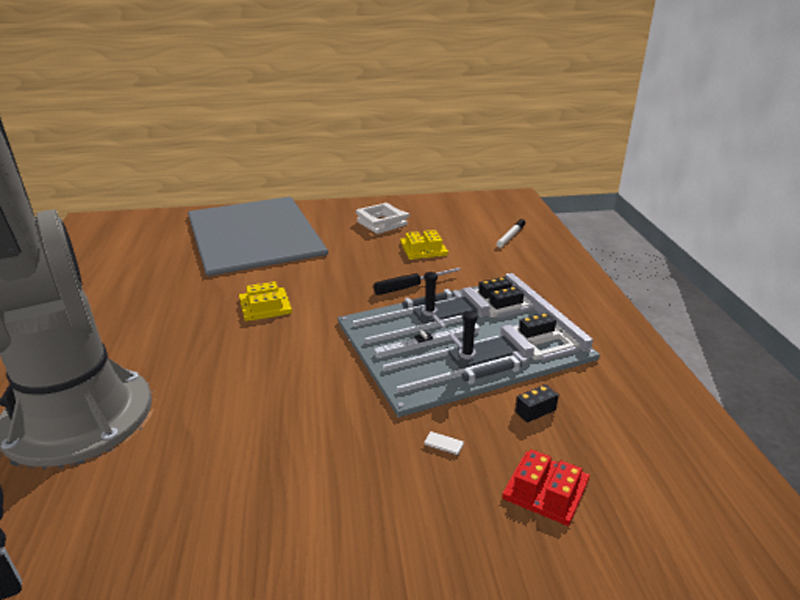

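```bash
python3 - <<'E'
from h import *
a=cv2.imread('pics/top1.png')
im=vision.grab_frame('top'); im2=vision.grab_frame('side')
np.save('t.npy',im);np.save('s.npy',im2)
save('tc.png',cv2.resize(im[85:250,170:345],None,fx=3.6,fy=3.6,interpolation=cv2.INTER_CUBIC)) 
save('sc.png',cv2.resize(im2[160:270,210:390],None,fx=4.4,fy=4.4,interpolation=cv2.INTER_CUBIC)) 
E
```

```text
(no output)
```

View pics/tc.png

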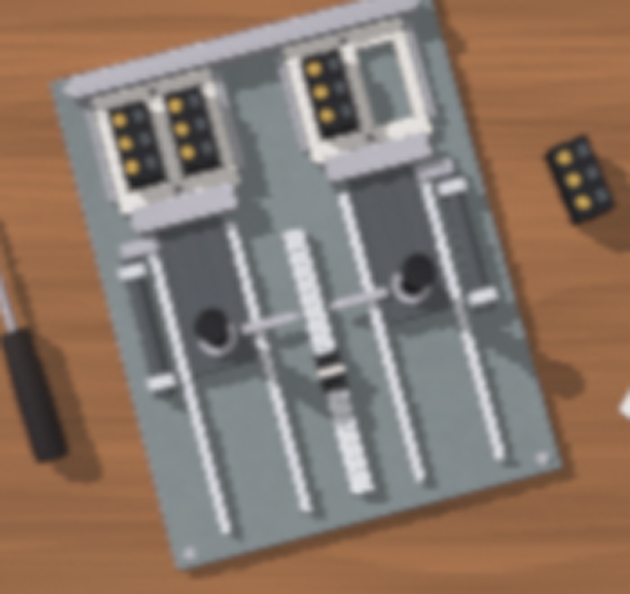

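View pics/sc.png

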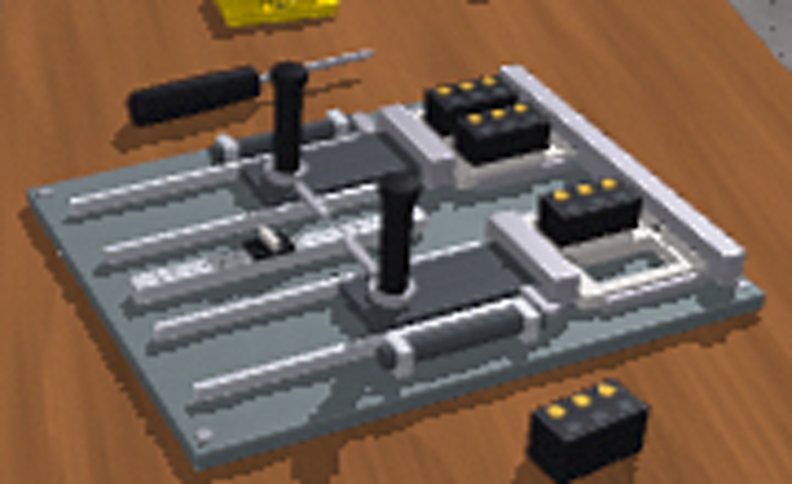

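Top view (512×384 pixels): the candidates are a white plate with two modules at (215,123), a white plate with one module and an empty window at (267,113), an empty frame at (50,190), yellow ones at (188,297) and (113,164), and a red one at (387,148). The close crop shows that (215,123) is the finished plate and sits in the left clamp (+y). Its handle cap is at about (229,174), and the mark ridge is at about (262,188). Next I'll fit the jig pose.

```bash
cat > fit.py <<'E'
from h import *
from scipy.optimize import least_squares
T=lambda x,y:(170+x/3.6-.36,85+y/3.6-.36); S=lambda x,y:(210+x/4.4-.39,160+y/4.4-.39)
obs=[('top',T(182,570),(-.18,.14,.012)),('top',T(562,466),(-.18,-.14,.012)),('top',T(55,85),(.18,.14,.012)),
('top',T(211,322),(-.03,.07,.101)),('top',T(417,266),(-.03,-.07,.101)),
('side',S(28,194),(-.18,.14,.012)),('side',S(200,455),(-.18,-.14,.012)),('side',S(765,292),(.18,-.14,.012)),
('side',S(290,70),(-.03,.07,.1)),('side',S(400,182),(-.03,-.07,.1))]
mk=[('top',T(331,371)),('side',S(268,235))]
def w(p,q):
    c,s=np.cos(p[2]),np.sin(p[2]); return np.array([p[0]+c*q[0]-s*q[1],p[1]+s*q[0]+c*q[1],q[2]])
def f(p):
    r=[proj(c,w(p,q))-uv for c,uv,q in obs]+[proj(c,w(p,(p[3],0,.034)))-uv for c,uv in mk]
    return np.ravel(r)
if __name__=='__main__':
    s=least_squares(f,[.6,.0,.2,-.07],loss='soft_l1'); p=s.x
    print(p[:2],np.degrees(p[2]),'mark x',p[3]); print(np.round(f(p).reshape(-1,2),1).tolist())
    c,sn=np.cos(p[2]),np.sin(p[2])
    for cam,uv in mk:
        q=at_z(cam,*uv,.034)[:2]-p[:2]; print('mark alone',cam,c*q[0]+sn*q[1],-sn*q[0]+c*q[1])
    np.save('p.npy',p)
    print('handle',w(p,(-.03,.07,.066)),'goal',w(p,(p[3],.07,.066)))
E
python3 fit.py
```

```text
[0.60426794 0.10834035] 15.806449649012377 mark x -0.0753867531262853
[[-1.0, -0.3], [0.2, -1.0], [-2.3, -1.2], [0.2, 0.5], [0.2, 0.3], [-0.9, -0.8], [-0.3, 0.8], [0.6, 0.1], [-0.6, 0.2], [-0.1, 0.3], [0.2, -0.3], [-0.1, 0.5]]
mark alone top -0.07596812355334573 0.0006901234272793273
mark alone side -0.0740996525954045 0.0018320920910648991
handle [0.55633512 0.16752181 0.066     ] goal [0.51266456 0.15515897 0.066     ]
```

```bash
python3 - <<'E'
from h import *
from fit import w
p=np.load('p.npy'); yaw=np.degrees(p[2])
print(robot.current_eef_rot())
h=w(p,(-.03,.07,.066)); up=h.copy(); up[2]=.22
best=None
for y in (yaw+90,yaw-90):
    j=robot.inverse_kinematics(up,[180,0,y]); print(y,None if j is None else np.round(j,1))
    if j is not None and (best is None or abs(j[6])<abs(best[1][6])): best=(y,j)
y=best[0]; np.save('yaw.npy',y)
robot.move_to(up,[180,0,y])
print(robot.current_time_s(),robot.current_tool_pos(),up)
im=vision.grab_frame('side');save('s2.png',cv2.resize(im[100:290,180:400],None,fx=3.5,fy=3.15))
E
```

```text
[1.79995476e+02 1.44980547e-03 1.82716617e+01]
105.80644964901238 [ 21.2  36.2 -64.4  82.6  32.6  81.4 -27.7]
-74.19355035098762 [ 20.2  35.  -61.7  82.6  30.8  80.5 153.7]
3.6833 [0.55685041 0.16608043 0.21973719] [0.55633512 0.16752181 0.22      ]
```

View pics/s2.png

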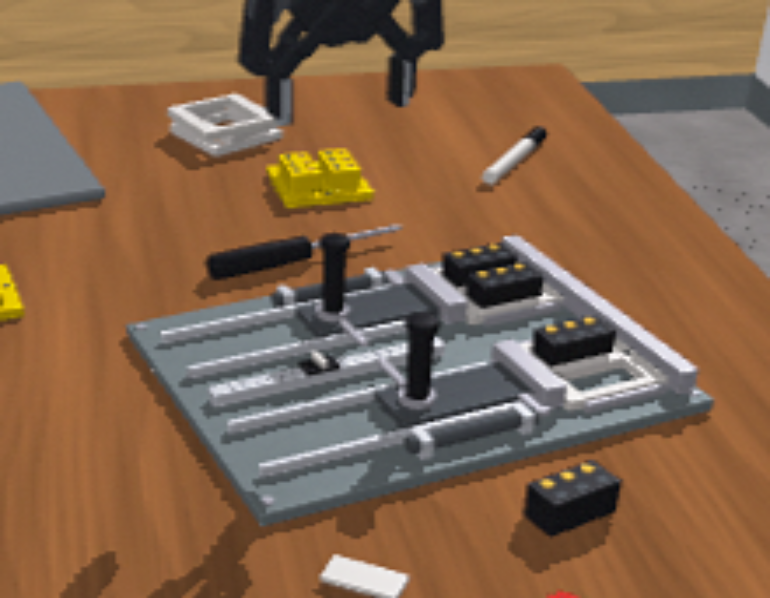

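The jaws straddle the left handle along jig x, with the post at (335,270) in the crop. Lowering now.

```bash
python3 - <<'E'
from h import *
from fit import w
p=np.load('p.npy')
h=w(p,(-.03,.07,.066))
print(robot.line_to(h,velocity=.1,f_stop=12), robot.current_tool_pos(),h)
im=vision.grab_frame('side');save('s3.png',cv2.resize(im[130:270,210:390],None,fx=4.2,fy=4.2))
print(robot.current_time_s(),robot.current_contact_force())
E
```

```text
False [0.55678343 0.16782139 0.06669765] [0.55633512 0.16752181 0.066     ]
5.475 [ 0.32630007  0.46574264 -0.11310499]
```

View pics/s3.png

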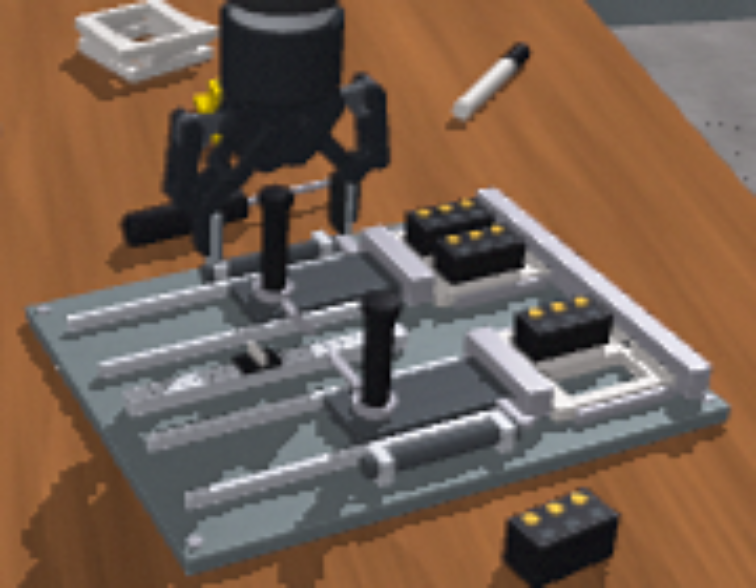

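The post at (275,240) stands between the fingers at (215,240) and (345,205). Gripping it and pulling part way.

```bash
python3 - <<'E'
from h import *
from fit import w
p=np.load('p.npy'); c,s=np.cos(p[2]),np.sin(p[2])
J=lambda q:(c*(q[0]-p[0])+s*(q[1]-p[1]),-s*(q[0]-p[0])+c*(q[1]-p[1]))
fingers.gripper_to(0.0,60)
print(robot.current_finger_gap(),robot.current_contact_force(),J(robot.current_tool_pos()))
g=w(p,(p[3]+.004,.07,.066))
robot.line_to(g,velocity=.04)
robot.pause(.3)
print(robot.current_time_s(),robot.current_finger_gap(),robot.current_contact_force(),J(robot.current_tool_pos()),robot.current_tool_pos()[2])
im=vision.grab_frame('side');save('s4.png',cv2.resize(im[130:270,210:390],None,fx=4.2,fy=4.2,interpolation=cv2.INTER_CUBIC))
im=vision.grab_frame('top');save('t4.png',cv2.resize(im[85:250,170:345],None,fx=3.6,fy=3.6,interpolation=cv2.INTER_CUBIC))
E
```

```text
0.20852505374495503 [ 0.08982022 -0.7796469   0.94187155] (np.float64(-0.029764427979413574), np.float64(0.06997268649718989))
7.6083 0.20936571118457806 [ 9.18324148  3.60234668 -6.75492451] (np.float64(-0.06813525829194847), np.float64(0.07030844335698926)) 0.06622546534135827
```

View pics/s4.png

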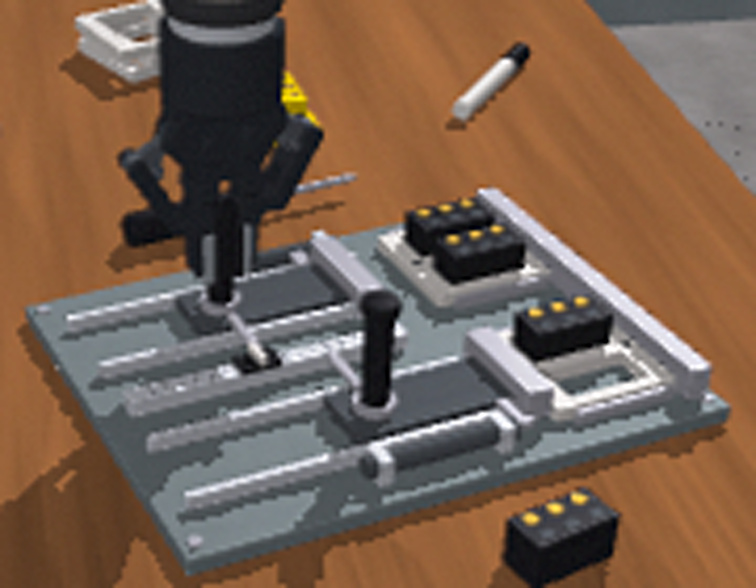

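View pics/t4.png

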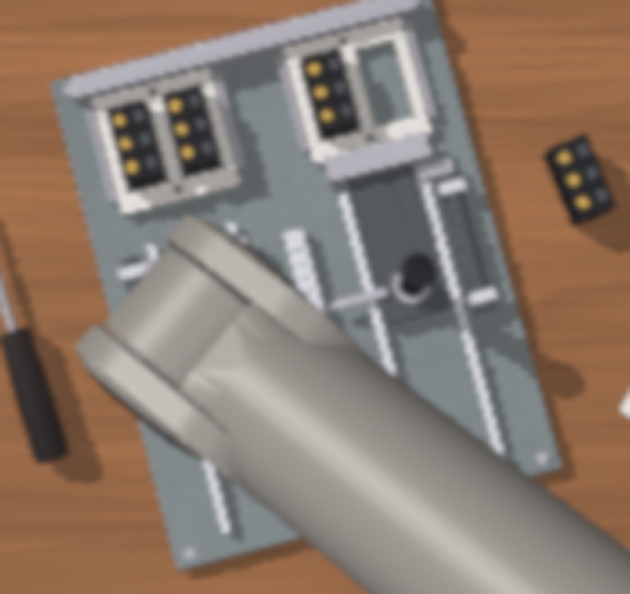

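The plate is released and the pointer tip at (258,340) in the crop is close to the ridge. The TCP lags by about 3 mm, with 7 mm still to go.

```bash
python3 - <<'E'
from h import *
from fit import w
p=np.load('p.npy'); c,s=np.cos(p[2]),np.sin(p[2])
J=lambda q:(c*(q[0]-p[0])+s*(q[1]-p[1]),-s*(q[0]-p[0])+c*(q[1]-p[1]))
robot.line_to(w(p,(p[3]-.0035,.07,.066)),velocity=.02)
robot.pause(.4)
print(robot.current_time_s(),robot.current_finger_gap(),robot.current_contact_force(),J(robot.current_tool_pos()),robot.current_tool_pos()[2])
im=vision.grab_frame('side')
im2=cv2.resize(im[190:235,235:300],None,fx=12,fy=12,interpolation=cv2.INTER_CUBIC);
save('s5.png',im2)
# overlay predicted: ridge line (z .034) and pointer tip
ov=im2.copy()
P=lambda q:tuple(int(v) for v in ((proj('side',w(p,q))-[235,190]+.5)*12))
cv2.line(ov,P((p[3],-.012,.034)),P((p[3],.04,.034)),(255,0,0),1)
cv2.line(ov,P((p[3],.011,.028)),P((p[3],.07,.028)),(0,255,0),1)
for d in(-.006,.006): cv2.line(ov,P((p[3]+d,.011,.028)),P((p[3]+d,.07,.028)),(0,160,255),1)
save('s5o.png',ov)
E
```

```text
8.6333 0.20755312638840936 [ 7.61399669  4.66499109 -6.56678053] (np.float64(-0.07538982263000571), np.float64(0.07034066430565983)) 0.06620616839302439
```

View pics/s5.png

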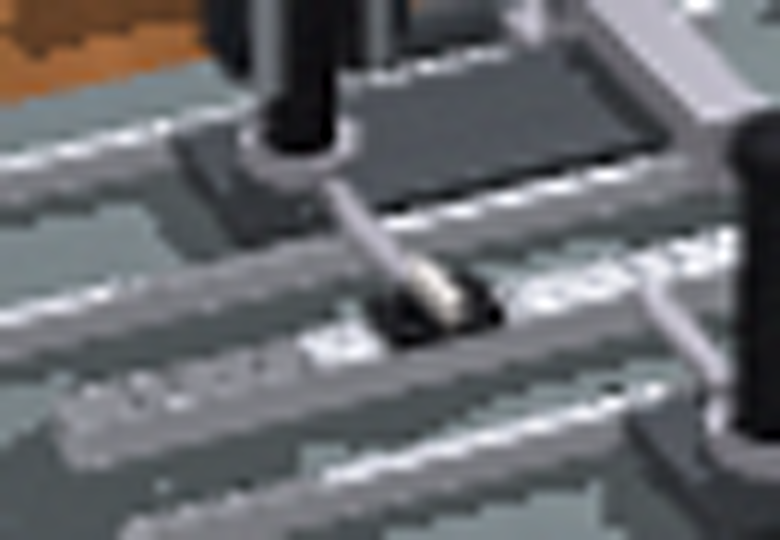

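View pics/s5o.png

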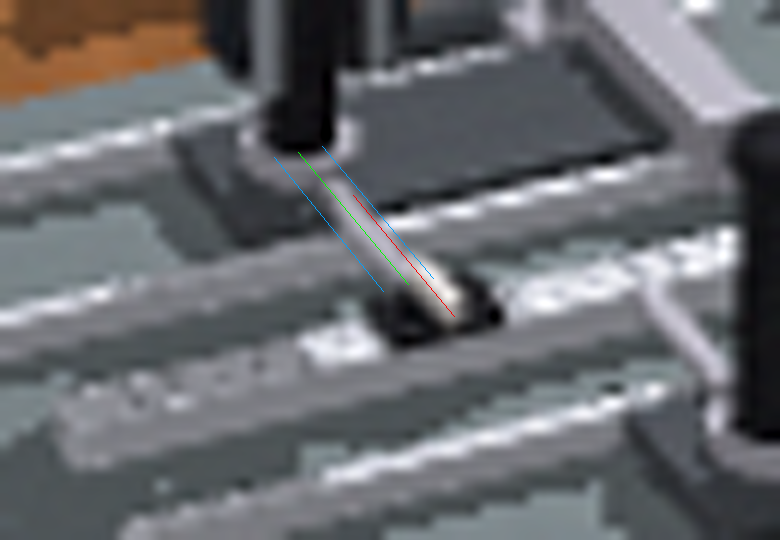

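The pointer is visibly in line with the ridge. To settle the remaining millimetres, I'll check the bias with the same overlay on the initial picture, where the pointer sat at jig x = -30 mm.

```bash
python3 - <<'E'
from h import *
from fit import w
p=np.load('p.npy')
im=np.load('s.npy')
u0,v0=255,190
ov=cv2.resize(im[v0:v0+45,u0:u0+65],None,fx=12,fy=12,interpolation=cv2.INTER_CUBIC)
P=lambda q:tuple(int(v) for v in ((proj('side',w(p,q))-[u0,v0]+.5)*12))
cv2.line(ov,P((p[3],-.012,.034)),P((p[3],.04,.034)),(255,0,0),1)
for sg in(1,-1):
    cv2.line(ov,P((-.03,sg*.011,.028)),P((-.03,sg*.07,.028)),(0,255,0),1)
    for d in(-.006,.006): cv2.line(ov,P((-.03+d,sg*.011,.028)),P((-.03+d,sg*.07,.028)),(0,160,255),1)
save('s6o.png',ov)
E
```

```text
(no output)
```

View pics/s6o.png

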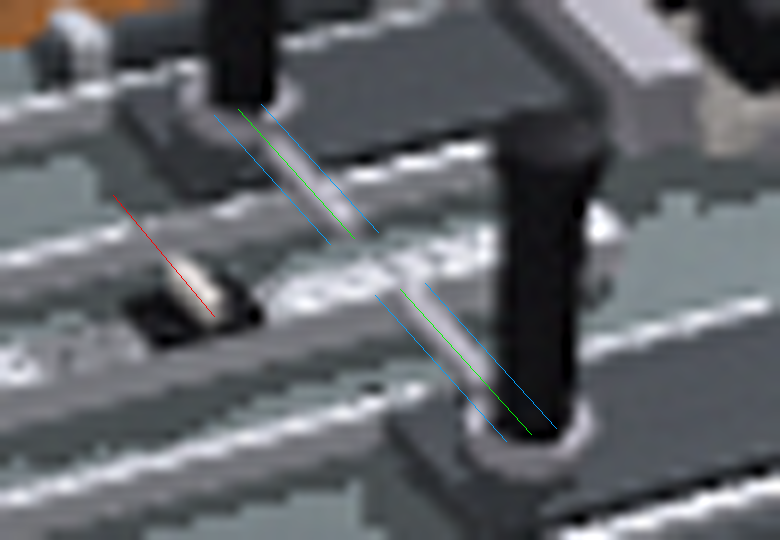

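```bash
python3 - <<'E'
from h import *
print(np.abs(robot.current_dq()).max(),robot.current_finger_gap(),robot.current_tool_pos(),robot.current_time_s())
im=vision.grab_frame('side');save('s7.png',cv2.resize(im,(800,600)))
E
```

```text
0.15018420101855115 0.2044326156753881 [0.51255349 0.15550543 0.0662024 ] 8.6833
```

View pics/s7.png

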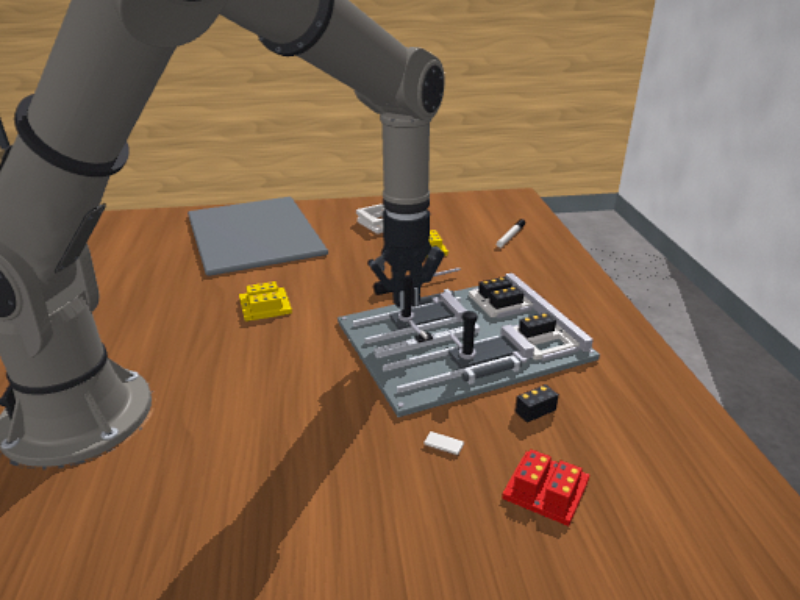

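Nothing else has moved: the rocker (443,443), spare module (537,402), both plates and the shut right clamp are where they were. Handing in.

```bash
python3 -c "
from h import *
workorder.close_job()"
```

```text
the job is handed in; nothing more can be done
```

The left clamp, which holds the finished plate, is pulled back about 45 mm and held at the index mark with a 60 N grip. I handed the job in at about 8.7 s without letting go; no verdict is reported.

- **Pointer on the mark:** in the last side pictures the pointer runs straight into the white ridge. I estimate it is within 1–2 mm, against the 6 mm allowed. My two readings of the mark's position differed by about 2 mm (jig x -76.0 mm from the top camera, -74.1 mm from the side).
- **Not confirmed from above:** the arm blocks the top view of the left pointer, so the final check is from the side camera only.
- **Hold:** the arm was at rest, the finger opening stayed at about 0.2 on the post, and the tool felt about 9 N back along the slide, as expected from the spring.
- **Everything else:** the right clamp is shut. Both plates, the rocker and the spare module look unmoved. The screwdriver is partly hidden behind the gripper in the last picture, but what shows of it looks unmoved.

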